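# Rebuild the light well of the microscope stand

### The job

The light well of the microscope stand has been emptied for cleaning: put it back together by setting the frosted diffuser at the very bottom, then the open spacer ring on top of it, then the clear stage glass, which must end level and flush with the stage. Lower each part down the well in the fingers until it is fully home; do not drop it in. Leave the black plate, the jar and the brush where they are.

Things in the scene. Friction and masses are not known exactly. Their poses are not given: they have to be found in the camera images.
- stand: Fixed microscope stand, its head taken off: white base 180 mm wide (y), 55 mm high, reaching 85 mm in front of and 185 mm behind the well's axis; its flat top is the stage. Origin: on the bench under the well's centre; x to the rear, z up. Steel pillar 25 mm thick, 280 mm tall, 155 mm behind the axis, with a 50 mm focus block and knobs (86 mm across, along y) 200 mm up. Low stage clips lie over 85 mm behind the axis.
- well_floor (a point): Centre of the flat bottom of the well, on its axis, 25 mm above the bench: the underside of the lowest part lies here. Axes as the stand's. The well is an upright round bore, 59 mm wide and 30 mm deep: 1.5 mm is free around a part.
- well_mouth (a point): Centre of the well's mouth, level with the stage, 55 mm above the bench; 3 mm chamfer at 45 degrees. Axes as the stand's. On its left and right (along the stand's y) finger recesses cut through the wall: each 35 mm wide (along x), out to 64 mm (corners cut off by 8 mm) from the axis, floor 34 mm below the stage, so fingers closing along the stand's y can go right down with a part.
- diffuser: Frosted diffuser: round disc of white frosted glass in a broad dark metal rim (6 mm wide), 56 mm diameter, 8 mm thick, 50 g, lying flat on the bench. Origin: centre of its underside, z up; same both sides. Goes in first, underside on the bottom of the well.
- spacer: Spacer ring: plain bare aluminium ring open in the middle, 56 mm outside and 42 mm inside diameter, 14 mm high, 45 g, lying flat on the bench. Origin: centre of its underside, z up. Goes in second: its underside then is 8 mm above the bottom of the well.
- stage_glass: Stage glass: clear glass disc in a very narrow steel rim (2.5 mm wide), 56 mm diameter, 8 mm thick, 50 g, lying flat on the bench. Origin: centre of its underside, z up. Goes in last: its underside then is 22 mm above the bottom of the well and its top flush with the stage.
- black_plate: Solid black plastic contrast plate, 56 mm diameter, 5 mm thick, lying flat on the bench; not used here, stays where it is. Origin: centre of its underside.
- jar: Small closed amber jar with a black cap, 48 mm diameter, 62 mm high, standing on the bench behind the work; stays. Origin: centre of its underside.
- brush: Powder brush 170 mm long lying on the bench behind the work, its length along its own x; stays. Origin: its middle, on the bench.
Not all that is in view belongs to the job. What is shaped like the stage_glass but brown or yellow is not meant.

How it is judged:
By the outcome, as a careful person would: the job done as asked, in the order asked, and still so for the second after the job is handed in, with the robot touching nothing.
It also fails if it takes over 72 s, if anything falls off the work surface, if the arm or the gripper's body presses on something with over 40 N, if the wrist force passes 120 N, or if a joint passes its speed limit or range.

### The arm

A 6-joint arm with a two-finger parallel gripper is mounted at the origin on the work surface. World frame = base frame: x ahead of the robot, y to its left, z up, the work surface at z = 0. Lengths are in mm, angles in rad, forces in N, time in s.
With the tool pointing down it reaches from about 350 to 875 mm from the base axis. Payload 4.2 kg.
Tool frame: the origin (TCP) lies at the very end of the fingers, on their centre line; the grasp point (between the pads) lies 19 mm behind it; z points along the fingers, y is the line along which they close (so a half turn about z gives the same grasp; the last joint's range is limited). The gripper opens to 85 mm and grips with 20 to 120 N. Pads are 22 mm wide; open, the fingers measure 114 mm over their backs; the gripper's body (76 mm by 85 mm) begins 54 mm behind the grasp point. The pads swing forward as they close: fully open they stand 13 mm farther back than shut.
Start: joints at [1.486, 0.385, 0.008, 0, -1.194, -0.259], TCP at [210.634, 588.415, 231.312] pointing down, gripper open.
Joint ranges: [-3.14, 3.14], [-1.21, 2.06], [-1.07, 1.41], [-3.16, 2.05], [-2.99, -0.16], [-3.1, 3.1]. Speed limits (rad/s): [2.79, 2.79, 3.14, 3.14, 3.14, 3.14].

### API

Orientations are given as a unit quaternion [x, y, z, w].
In Python, from bench import arm, optics gives the robot as it stands. The module is installed in compiled form; this text tells all that it offers.
- The arm moves only by the tool step_arm, never from a script. Its argument "motion" is a list of rows, each an object with "dr": the turn, a rotation vector about the tool's x, y, z in units of 8 degrees (1.0 is 8 degrees), a list of three; "slide": the shift along the tool's x, y, z in mm, a list of three; "jaw": the finger opening in mm, from 0 to 85.4. A call has exactly 8 rows; each row is the pose to reach, as a shift and turn from the pose commanded when the call began, along the tool's axes at that moment; what a row does not reach only later rows make up. A row lasts 1/8 s, in which the tool goes at most 62.5 mm and 10.7 degrees, less where a joint would pass 70% of its speed; a pose out of reach is approached as far as the arm can. A call with a gripper value outside its range is refused whole. The fingers move at their own pace and stop on an object; the grip force is fixed at half the most. Time passes only in rows, so rows that repeat a pose let the fingers close, or fill a call up. It gives the time, the measured TCP pose, the force, the opening and the grip force at its end, in the units of the state.
- arm.read_state(): the state, without advancing time (a new reading comes with each control period).
- optics.get_image(name): name is "scene" or "top" or "wrist"; returns the picture (400x640x3 uint8, blue, green, red); there is no depth.
- optics.camera_info(name): a dict with "camera_matrix" (3x3 intrinsics, pixels), "k1" (the pictures are not rectified: a ray, as slopes to the right and down, at radius r is drawn at 1 + k1 r^2 times it, then the intrinsics apply), "view" (4x4, takes a point from world to camera coordinates); the wrist camera has in their place "T_tool_cam" (4x4, takes a point from camera to tool coordinates, whose origin is the TCP and whose axes are the flange's). Camera axes: x right, y up, looking along -z (the intrinsics and any distortion apply to the point x, -y, -z); pixel columns grow to the right and rows downward; lengths in mm; the calibration is good to about 2 mm. A picture is of the moment at which its call begins: read the wrist's pose just before it. camera_info takes no time and is no camera call.
- arm.job_done(): hands the job in; it is judged then, once.
The state is a dict: "clock": time; "joints": joint angles; "joint_vel": joint speeds; "joint_efforts": joint torques, N m; "position": TCP position; "ee_rot": TCP orientation; "contact_force": force on the tool from outside, world axes, zero at the start; "wrist_torque": the same for the moment, N m; "gripper_width": finger opening in mm; "grasp_force": force on a finger pad.
Only numpy, scipy, OpenCV 4.12 (cv2) and the standard library are available. Lean on these libraries where they do the work, as an engineer would, in place of code of your own. Each camera call takes 0.05 s, during which the arm holds its last target. There are 200 camera calls.

## Working session

There is one attempt and no reset: what is moved stays moved. The work goes in short steps, Python scripts to look and compute and a tool call to move; the robot and the scene stay as the last step left them, time stands still between calls to the robot, and variables do not carry over. Pictures are saved under pics/ and viewed, at most 10 in all, crops included, and the job is handed in when it is done.

Besides the shell and the picture viewer there is one more tool, called after "Call:" as name([rows], argument=value, ...), one row to a line, values as JSON. step_arm: Moves the arm, as the interface text tells. Its arguments: {"type":"object","properties":{"motion":{"type":"array","items":{"type":"object","properties":{"dr":{"type":"array","items":{"type":"number"}},"slide":{"type":"array","items":{"type":"number"}},"jaw":{"type":"number"}}}}},"required":["motion"]}

```bash
mkdir -p pics
cat > h.py <<'E'
import numpy as np, cv2
from bench import arm, optics
from scipy.spatial.transform import Rotation as R
def cam(name, st=None):
    i=optics.camera_info(name); K=np.array(i["camera_matrix"]); k1=i["k1"]
    if "view" in i: T=np.linalg.inv(np.array(i["view"]))
    else:
        st=st or arm.read_state(); W=np.eye(4); W[:3,:3]=R.from_quat(st["ee_rot"]).as_matrix(); W[:3,3]=st["position"]
        T=W@np.array(i["T_tool_cam"])
    return K,k1,T
def p2w(c,uv,z):
    K,k1,T=c
    uv=np.atleast_2d(np.array(uv,float))
    p=cv2.undistortPoints(uv[:,None],K,np.array([k1,0,0,0.]))[:,0]
    d=np.c_[p[:,0],-p[:,1],-np.ones(len(p))]@T[:3,:3].T
    o=T[:3,3]; return o+d*((z-o[2])/d[:,2])[:,None]
def w2p(c,P):
    K,k1,T=c; P=np.atleast_2d(np.array(P,float)); q=(P-T[:3,3])@T[:3,:3]
    q=q*[1,-1,-1]; return cv2.projectPoints(q,np.zeros(3),np.zeros(3),K,np.array([k1,0,0,0.]))[0][:,0]
def delta(P,yaw):
    """slide (tool axes) from the present pose to TCP P, and tool turn (8deg units) to tool-y heading at yaw, pointing down"""
    st=arm.read_state(); r=R.from_quat(st["ee_rot"]).as_matrix()
    x=np.array([np.sin(yaw),-np.cos(yaw),0]); y=np.array([np.cos(yaw),np.sin(yaw),0]); z=np.array([0,0,-1.])
    best=None
    for s in (1,-1):
        t=np.c_[s*np.cross(y,z),s*y,z]; rv=R.from_matrix(r.T@t).as_rotvec()/np.radians(8)
        if best is None or np.linalg.norm(rv)<np.linalg.norm(best): best=rv
    return r.T@(np.array(P)-st["position"]), best
E
cat > a.py <<'E'
from h import *
for n in("scene","top","wrist"): cv2.imwrite(f"pics/{n}0.png",optics.get_image(n)); print(n,optics.camera_info(n))
s=arm.read_state(); print({k:np.round(v,3) for k,v in s.items()})
E
python3 a.py
```

```text
scene {'camera_matrix': array([[492.99158094,   0.        , 311.34428811],
       [  0.        , 492.99158094, 194.16785477],
       [  0.        ,   0.        ,   1.        ]]), 'k1': -0.019583820200808226, 'view': array([[-9.53964202e-01,  2.99897752e-01, -3.69327375e-03,
         4.81104418e+02],
       [-2.53154383e-01, -7.98549843e-01,  5.46105307e-01,
         1.19453824e+02],
       [ 1.60826491e-01,  5.21899882e-01,  8.37708394e-01,
        -1.50196584e+03],
       [ 0.00000000e+00,  0.00000000e+00,  0.00000000e+00,
         1.00000000e+00]])}
top {'camera_matrix': array([[428.72612335,   0.        , 320.93554084],
       [  0.        , 428.72612335, 204.5682577 ],
       [  0.        ,   0.        ,   1.        ]]), 'k1': 0.0397940106729043, 'view': array([[-6.87455506e-02, -9.97631293e-01, -2.41902925e-03,
         6.87723787e+01],
       [ 9.77513342e-01, -6.78433824e-02,  1.99662067e-01,
        -5.38884672e+02],
       [-1.99353242e-01,  1.13612454e-02,  9.79861831e-01,
        -1.05997065e+03],
       [ 0.00000000e+00,  0.00000000e+00,  0.00000000e+00,
         1.000000
[... 417 characters left out ...]
23300e-04,  3.15916026e-01, -9.48787037e-01,
        -1.43011732e+02],
       [ 0.00000000e+00,  0.00000000e+00,  0.00000000e+00,
         1.00000000e+00]])}
{'clock': np.float64(0.15), 'joints': array([ 1.486,  0.385,  0.007, -0.   , -1.194, -0.259]), 'joint_vel': array([ 0.002, -0.002,  0.005,  0.002, -0.   , -0.   ]), 'joint_efforts': array([ 2.0000e-03, -3.9268e+01,  1.8858e+01,  4.1890e+00, -3.0000e-03,
       -0.0000e+00]), 'position': array([210.51 , 588.036, 230.495]), 'ee_rot': array([ 0.985, -0.171, -0.   ,  0.001]), 'contact_force': array([ 0.326,  0.389, -0.44 ]), 'wrist_torque': array([ 0.025, -0.057,  0.009]), 'grasp_force': np.float64(0.0), 'gripper_width': np.float64(85.545)}
```

View pics/top0.png

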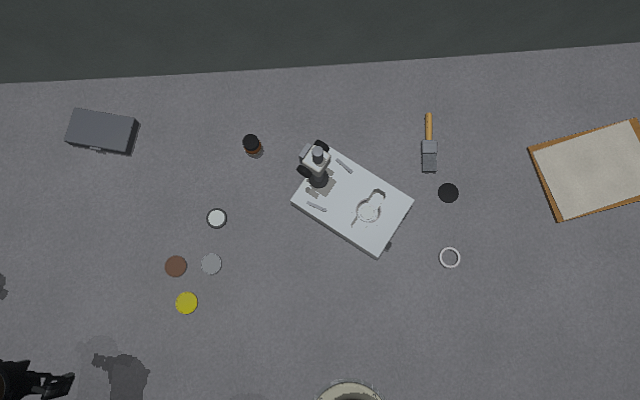

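View pics/scene0.png

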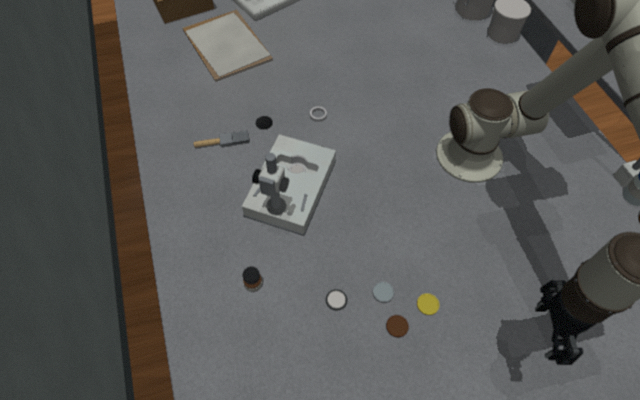

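The `top` view shows these round parts:

| Part | Pixel |
|---|---|
| White disc in dark rim (diffuser) | (217,218) |
| Clear disc (stage glass) | (211,264) |
| Brown decoy | (175,266) |
| Yellow decoy | (186,303) |
| Open ring (spacer) | (450,258) |
| Black plate | (448,193) |
| Well | (368,206), pillar behind it at upper left |

The `scene` view agrees: diffuser (336,299), clear glass (383,291), brown (397,326), yellow (428,303), ring (318,113). I'll check the choice in one close crop and measure.

```bash
cat > b.py <<'E'
from h import *
im=cv2.imread("pics/top0.png"); c=cam("top")
for n,uv,z in(("diff",(217,218),8),("glass",(211.5,264),8),("brown",(175.5,266),8),("yel",(186.5,303),8),("ring",(450,258),14),("black",(448,193),5)):
    P0=p2w(c,uv,z)[0]
    a=np.linspace(0,2*np.pi,72,endpoint=False)
    g=cv2.GaussianBlur(im,(3,3),0).astype(np.float32)
    # best circle of 28 mm by radial gradient
    def sc(x,y):
        s=0
        o=[cv2.remap(g,*[m.astype(np.float32)[None] for m in w2p(c,np.c_[x+r*np.cos(a),y+r*np.sin(a),np.full(72,z)]).T],cv2.INTER_LINEAR)[0] for r in(26,30)]
        return np.median(np.abs(o[0]-o[1]).sum(1))+np.abs(o[0]-o[1]).sum(1).mean()
    b=max(((sc(P0[0]+dx,P0[1]+dy),P0[0]+dx,P0[1]+dy) for dx in np.arange(-6,6.1,1) for dy in np.arange(-6,6.1,1)))
    print(n,P0.round(1),np.round(b,1), "reach",np.hypot(*b[1:]).round())
cr=[(291.,201.),(378.,258.),(413.5,201.)]
Q=p2w(c,cr,55); print("corners",Q.round(1),np.linalg.norm(np.diff(Q,axis=0),axis=1))
print("well",p2w(c,(368,206),55),w2p(c,[[500,0,55]]))
a1=cv2.resize(im[195:325,155:245],None,fx=4,fy=4,interpolation=2); a2=cv2.resize(im[135:265,280:375+45],None,fx=3,fy=4,interpolation=2)
cv2.imwrite("pics/crop1.png",np.hstack([a1,cv2.resize(im[140:270,283:293+130-10],None,fx=3.3,fy=4)])[:600,:800])
E
python3 b.py
python3 - <<'E'
import cv2
im=cv2.imread("pics/top0.png")
import numpy as np
a=cv2.resize(im[195:325,155:245],None,fx=4,fy=4,interpolation=2)
b=cv2.resize(im[140:270,285:420],None,fx=3.25,fy=3.25,interpolation=2)
b=cv2.copyMakeBorder(b,0,520-b.shape[0],0,0,0)
cv2.imwrite("pics/crop1.png",np.hstack([a,b]))
E
```

```text
diff [534.4 312.1   8. ] [168.  532.4 312.1] reach 617.0
glass [412.7 328.8   8. ] [ 68.3 414.7 332.8] reach 532.0
brown [414.2 422.5   8. ] [128.6 414.2 421.5] reach 591.0
yel [317.6 394.2   8. ] [200.1 319.6 396.2] reach 509.0
ring [ 384.9 -296.1   14. ] [ 233.1  387.9 -295.1] reach 487.0
black [ 560.5 -316.2    5. ] [ 277.9  561.5 -316.2] reach 644.0
corners [[ 557.1  108.5   55. ]
 [ 394.6 -103.1   55. ]
 [ 535.  -209.    55. ]] [266.75460145 175.8394756 ]
well [[529.99364617 -90.10597964  55.        ]] [[334.22262874 219.74761026]]
```

View pics/crop1.png

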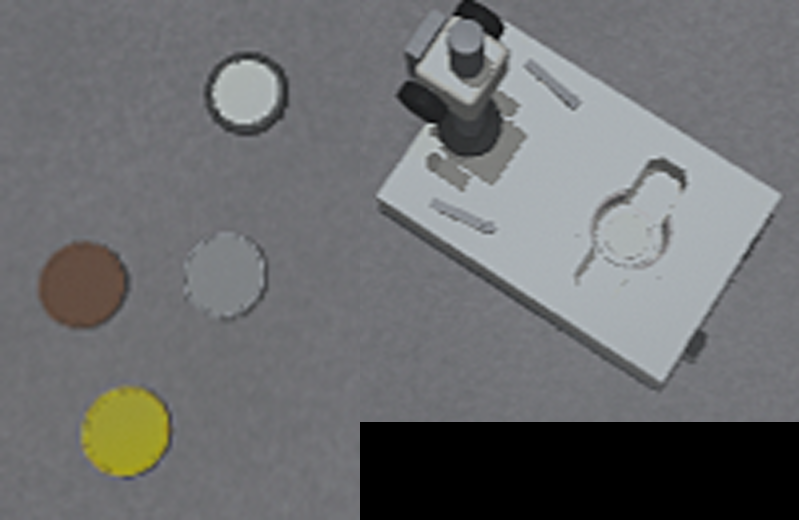

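The crop confirms the choice: diffuser upper centre (white disc, dark rim), clear grey disc with a thin rim below it, brown and yellow are decoys. The stand's recesses run along the short axis and its front is lower right.

Run:
```python
from h import *
c=cam("top")
q=p2w(c,[(290.5,200),(377.3,256.5),(414.2,200.6)],55);print(q.round(1))
for a,b in((0,1),(1,2)): d=q[a]-q[b];print(np.degrees(np.arctan2(d[1],d[0])),np.linalg.norm(d))
yaw=np.radians(142.5)
print(delta([532,312,110],yaw))
```

```text
[[ 559.8  109.7   55. ]
 [ 398.5 -101.7   55. ]
 [ 536.  -210.9   55. ]]
52.64380712788826 265.87022072837505
141.5354952425014 175.54343826449463
(array([395.71670284, 151.28437142, 120.79679678]), array([ 1.06719380e-02,  6.42605199e-03, -9.02549500e+00]))
```

Call:
step_arm([
  {"slide": [60, 20, 15], "dr": [0, 0, 1.3], "jaw": 85},
  {"slide": [110, 42, 32], "dr": [0, 0, 2.6], "jaw": 85},
  {"slide": [165, 63, 50], "dr": [0, 0, 3.9], "jaw": 85},
  {"slide": [220, 84, 68], "dr": [0, 0, 5.2], "jaw": 85},
  {"slide": [275, 105, 85], "dr": [0, 0, 6.5], "jaw": 85},
  {"slide": [330, 126, 100], "dr": [0, 0, 7.8], "jaw": 85},
  {"slide": [385, 148, 118], "dr": [0, 0, 9.1], "jaw": 85},
  {"slide": [396, 151, 121], "dr": [0, 0, 10.4], "jaw": 85},
])

```text
clock: 1.15
position: [533.8, 309.2, 108.0]
ee_rot: [-0.619, 0.785, -0.0, -0.002]
contact_force: [0.0, 1.0, 0.1]
gripper_width: 85.1
grasp_force: 0.0
```

```bash
python3 - <<'E'
s=open('h.py').read(); i=s.index("def delta")
s=s[:i]+'''HX=np.radians(-127.5)
def delta(P,hx=HX):
    """slide in tool axes to TCP P; turn (8 deg units) to tool x heading hx, pointing down"""
    st=arm.read_state(); r=R.from_quat(st["ee_rot"]).as_matrix(); z=np.array([0,0,-1.]); x=np.array([np.cos(hx),np.sin(hx),0])
    t=np.c_[x,np.cross(z,x),z]
    return (r.T@(np.array(P)-st["position"])).round(1),(R.from_matrix(r.T@t).as_rotvec()/np.radians(8)).round(2)
'''
open('h.py','w').write(s)
E
python3 -c "
from h import *
print(delta([532,312,110]))"
```

```text
(array([-2.3,  2.4, -2. ]), array([ 0.01, -0.03,  3.  ]))
```

Call:
step_arm([
  {"slide": [-2, 2, -2], "dr": [0, 0, 1], "jaw": 85},
  {"slide": [-2, 2, -2], "dr": [0, 0, 2], "jaw": 85},
  {"slide": [-2, 2, -2], "dr": [0, 0, 3], "jaw": 85},
  {"slide": [-2, 2, -2], "dr": [0, 0, 3], "jaw": 85},
  {"slide": [-2, 2, -2], "dr": [0, 0, 3], "jaw": 85},
  {"slide": [-2, 2, -2], "dr": [0, 0, 3], "jaw": 85},
  {"slide": [-2, 2, -2], "dr": [0, 0, 3], "jaw": 85},
  {"slide": [-2, 2, -2], "dr": [0, 0, 3], "jaw": 85},
])

```text
clock: 2.15
position: [531.0, 315.2, 112.3]
ee_rot: [-0.447, 0.894, -0.0, -0.0]
contact_force: [-0.1, 0.3, 0.0]
gripper_width: 85.3
grasp_force: 0.0
```

```bash
cat >> h.py <<'E'
def ring(im,c,P0,z,r,span=8,dr=1.5):
    """centre near P0 of a circle of radius r at height z: strongest colour step across it"""
    g=cv2.GaussianBlur(im,(3,3),0).astype(np.float32); a=np.linspace(0,2*np.pi,90,endpoint=False)
    def sc(x,y):
        o=[cv2.remap(g,*[m.astype(np.float32)[None] for m in w2p(c,np.c_[x+q*np.cos(a),y+q*np.sin(a),np.full(90,z)]).T],cv2.INTER_LINEAR)[0] for q in(r-dr,r+dr)]
        d=np.abs(o[0]-o[1]).sum(1); return np.median(d)+d.mean()
    x,y=P0[:2]
    for s,st in((span,1.),(1,.25)):
        b=max((sc(x+i,y+j),x+i,y+j) for i in np.arange(-s,s+.01,st) for j in np.arange(-s,s+.01,st)); x,y=b[1:]
    return np.array([x,y]),b[0]
def shot(name,cir=()):
    st=arm.read_state(); im=optics.get_image("wrist"); c=cam("wrist",st); v=im.copy(); out=[]
    for P0,z,r in cir:
        p,s=ring(im,c,P0,z,r); out.append(p); print("circle",p,"score",s.round())
        a=np.linspace(0,2*np.pi,90); cv2.polylines(v,[w2p(c,np.c_[p[0]+r*np.cos(a),p[1]+r*np.sin(a),np.full(90,z)]).round().astype(int)],True,(0,0,255),1)
    cv2.imwrite(f"pics/{name}.png",v); return im,c,st,out
E
python3 -c "
from h import *
im,c,st,o=shot('w1',[((532,312),8,28),((414,332),8,28)])
print(st['position'],w2p(c,[[532,312,8]]),delta([*o[0],-2]))"
```

```text
circle [536.5  314.75] score 208.0
circle [412.75 330.75] score 177.0
[531.03684182 315.19907293 112.30481401] [[316.5152526  194.45146952]] (array([ -2.9,  -4.6, 114.3]), array([-0.  ,  0.  ,  0.08]))
```

View pics/w1.png

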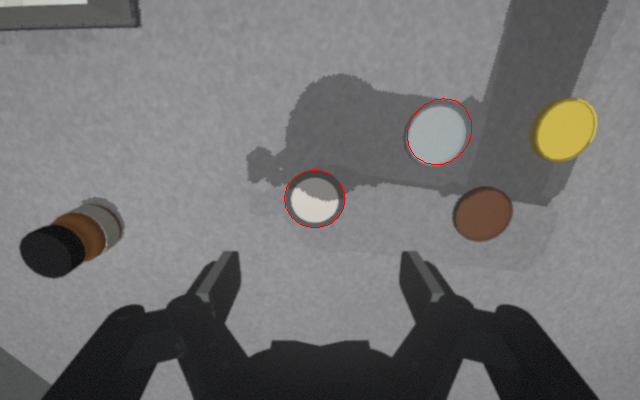

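The wrist view shows the diffuser at (315,198), the glass at (437,132), and brown and yellow to the right. The red circle fits the diffuser. Next I descend partway and recheck.

Call:
step_arm([
  {"slide": [-3, -4.5, 25], "dr": [0, 0, 0], "jaw": 85},
  {"slide": [-3, -4.5, 50], "dr": [0, 0, 0], "jaw": 85},
  {"slide": [-3, -4.5, 65], "dr": [0, 0, 0], "jaw": 85},
  {"slide": [-3, -4.5, 65], "dr": [0, 0, 0], "jaw": 85},
  {"slide": [-3, -4.5, 65], "dr": [0, 0, 0], "jaw": 85},
  {"slide": [-3, -4.5, 65], "dr": [0, 0, 0], "jaw": 85},
  {"slide": [-3, -4.5, 65], "dr": [0, 0, 0], "jaw": 85},
  {"slide": [-3, -4.5, 65], "dr": [0, 0, 0], "jaw": 85},
])

```text
clock: 3.2
position: [536.6, 314.9, 47.7]
ee_rot: [-0.447, 0.895, 0.0, 0.0]
contact_force: [0.3, -0.0, 0.2]
gripper_width: 84.6
grasp_force: 0.0
```

```bash
python3 -c "
from h import *
im,c,st,o=shot('w2',[((536,314),8,28)])
print(st['position'],delta([*o[0],-2]))
a,_=ring(im,c,o[0],8,22);print('inner',a)"
```

```text
circle [536.5  314.75] score 230.0
[536.57432822 314.94155773  47.70980344] (array([ 0.2, -0.1, 49.6]), array([-0.  ,  0.  ,  0.08]))
inner [537.   315.25]
```

Call:
step_arm([
  {"slide": [0, 0, 20], "dr": [0, 0, 0], "jaw": 85},
  {"slide": [0, 0, 38], "dr": [0, 0, 0], "jaw": 85},
  {"slide": [0, 0, 49], "dr": [0, 0, 0], "jaw": 80},
  {"slide": [0, 0, 49.5], "dr": [0, 0, 0], "jaw": 66},
  {"slide": [0, 0, 49.5], "dr": [0, 0, 0], "jaw": 60},
  {"slide": [0, 0, 49.5], "dr": [0, 0, 0], "jaw": 50},
  {"slide": [0, 0, 49.5], "dr": [0, 0, 0], "jaw": 50},
  {"slide": [0, 0, 49.5], "dr": [0, 0, 0], "jaw": 50},
])

```text
clock: 4.25
position: [537.1, 315.4, -0.9]
ee_rot: [-0.447, 0.894, 0.0, 0.001]
contact_force: [-0.9, -0.5, 5.5]
gripper_width: 52.5
grasp_force: 62.7
```

```bash
python3 -c "
from h import *
im,c,st,o=shot('w3',[((536,314),8,28)]); print(st['gripper_width'],st['grasp_force'],st['position'])
v=cv2.imread('pics/w3.png')[180:400,120:520]; cv2.imwrite('pics/w3c.png',cv2.resize(v,None,fx=2,fy=2))"
```

```text
circle [536.25 314.5 ] score 211.0
52.48319594750838 62.726004123687744 [537.09196581 315.4297681   -0.89507244]
```

View pics/w3c.png

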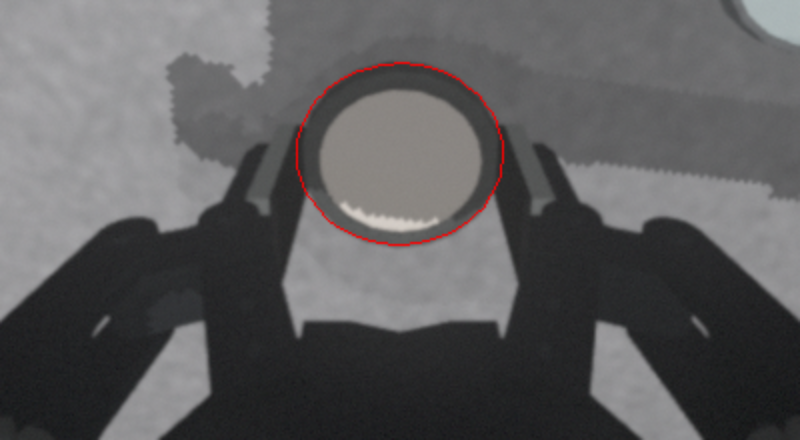

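The pads hold the diffuser at its widest chord and the circle is centred between them. Next I lift it, then swing wide of the pillar to look at the well.

Call:
step_arm([
  {"slide": [0, 0, -8], "dr": [0, 0, 0], "jaw": 50},
  {"slide": [0, 0, -40], "dr": [0, 0, 0], "jaw": 50},
  {"slide": [0, 0, -85], "dr": [0, 0, 0], "jaw": 50},
  {"slide": [10, -2, -130], "dr": [0, 0, 0], "jaw": 50},
  {"slide": [45, -10, -150], "dr": [0, 0, 0], "jaw": 50},
  {"slide": [95, -22, -150], "dr": [0, 0, 0], "jaw": 50},
  {"slide": [145, -33, -150], "dr": [0, 0, 0], "jaw": 50},
  {"slide": [195, -45, -150], "dr": [0, 0, 0], "jaw": 50},
])

```text
clock: 5.3
position: [454.2, 130.4, 147.9]
ee_rot: [-0.447, 0.895, 0.0, 0.0]
contact_force: [1.2, -0.6, -0.8]
gripper_width: 52.8
grasp_force: 62.9
```

Call:
step_arm([
  {"slide": [50, -12, 0], "dr": [0, 0, 0], "jaw": 50},
  {"slide": [85, -35, 0], "dr": [0, 0, 0], "jaw": 50},
  {"slide": [115, -75, 0], "dr": [0, 0, 0], "jaw": 50},
  {"slide": [145, -115, 0], "dr": [0, 0, 0], "jaw": 50},
  {"slide": [175, -155, 0], "dr": [0, 0, 0], "jaw": 50},
  {"slide": [198, -185, 0], "dr": [0, 0, 0], "jaw": 50},
  {"slide": [198, -185, 0], "dr": [0, 0, 0], "jaw": 50},
  {"slide": [198, -185, 0], "dr": [0, 0, 0], "jaw": 50},
])

```text
clock: 6.3
position: [483.9, -137.4, 147.6]
ee_rot: [-0.447, 0.895, 0.0, -0.0]
contact_force: [-0.2, 1.0, -1.0]
gripper_width: 52.8
grasp_force: 62.9
```

```bash
python3 -c "
from h import *
st=arm.read_state(); t=st['position']; r=R.from_quat(st['ee_rot']).as_matrix(); print(t,st['ee_rot'])
im,c,st,o=shot('w4',[((517,-89),55,32.5),((517,-89),52,29.5),(t[:2],t[2]+9,28)])
for p in o: print('tool xy from TCP',(r.T@np.r_[p-t[:2],0]).round(2))"
```

```text
[ 483.89606817 -137.43031759  147.60196562] [-4.46698791e-01  8.94684320e-01  3.10229056e-04 -2.48345778e-04]
circle [515.5 -82. ] score 88.0
circle [511. -86.] score 41.0
circle [ 483.14606817 -137.93031759] score 559.0
tool xy from TCP [-63.3    8.05  -0.  ]
tool xy from TCP [-57.4    9.24  -0.  ]
tool xy from TCP [0.85 0.3  0.  ]
```

View pics/w4.png

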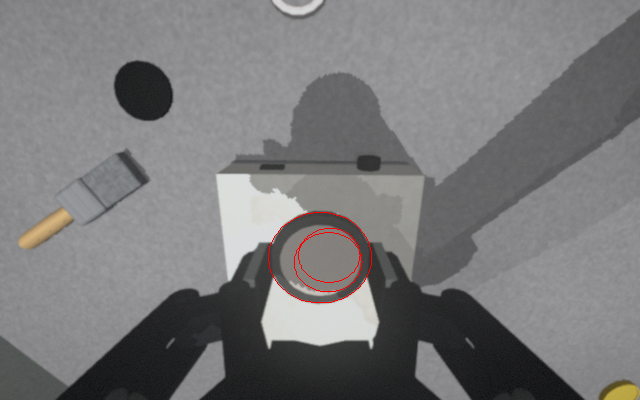

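The camera's up is tool +x, so the well is hidden behind the held disc. The stand's front edge at row 174, columns 217–424, is level in the picture, so the yaw is about right. I'll sidestep along tool +y to see the well beside the fingers.

Call:
step_arm([
  {"slide": [-18, 31, 0], "dr": [0, 0, 0], "jaw": 50},
  {"slide": [-37, 62, 0], "dr": [0, 0, 0], "jaw": 50},
  {"slide": [-58, 93, 0], "dr": [0, 0, 0], "jaw": 50},
  {"slide": [-58, 93, 0], "dr": [0, 0, 0], "jaw": 50},
  {"slide": [-58, 93, 0], "dr": [0, 0, 0], "jaw": 50},
  {"slide": [-58, 93, 0], "dr": [0, 0, 0], "jaw": 50},
  {"slide": [-58, 93, 0], "dr": [0, 0, 0], "jaw": 50},
  {"slide": [-58, 93, 0], "dr": [0, 0, 0], "jaw": 50},
])

```text
clock: 7.35
position: [445.0, -35.7, 147.7]
ee_rot: [-0.447, 0.895, 0.0, -0.0]
contact_force: [-0.8, 1.0, -0.5]
gripper_width: 52.6
grasp_force: 63.0
```

```bash
python3 -c "
from h import *
c4=cam('wrist'); 
im,c,st,o=shot('w5'); t=st['position']; print(t)
print(w2p(c,[[517,-89,55]]))
cv2.imwrite('pics/w5c.png',cv2.resize(im[90:290,80:330],None,fx=3,fy=3,interpolation=2))"
```

```text
[444.95137829 -35.70642261 147.6824311 ]
[[218.94116042 201.28153133]]
```

View pics/w5c.png

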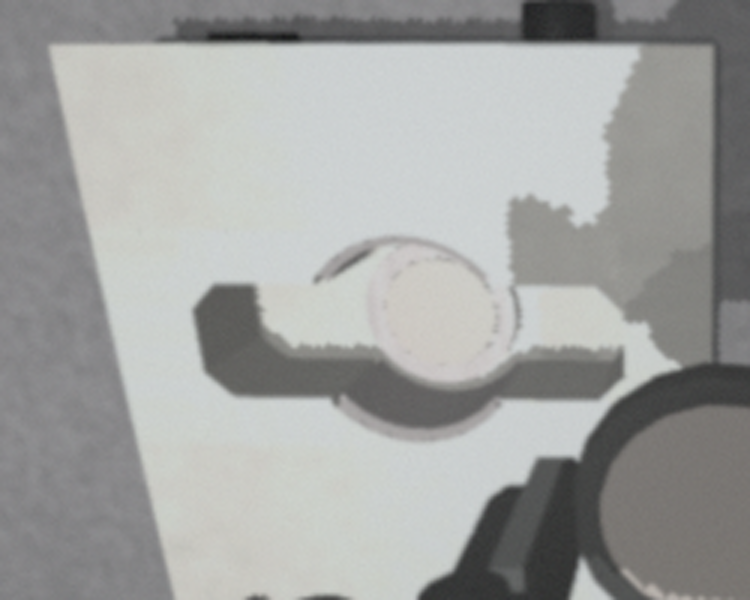

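The crop shows the well with its recess. In crop pixels the recess ends are near x 193 and 624, its edges at rows 285 and 398, and the chamfer's outer arcs top out at rows 237 and 441. The front corners are (50,44) and (716,44). I'll turn these into tool coordinates.

```bash
python3 -c "
from h import *
st=arm.read_state(); c=cam('wrist',st); t=st['position']; r=R.from_quat(st['ee_rot']).as_matrix()
N=['corL','corR','recL','recR','edgeT_L','edgeT_R','edgeB_L','edgeB_R','arcT','arcB']
Q=np.array([(50,44),(716,44),(193,312),(624,362),(240,285),(590,287),(245,398),(600,398),(398,236),(420,441)],float)/3+[80,90]
P=p2w(c,Q,55)
for n,q in zip(N,(P-t)@r): print(n,q.round(1))
im=cv2.imread('pics/w5.png')
p,s=ring(im,c,t[:2],t[2]+9,28); print('disc',(r.T@np.r_[p-t[:2],0]).round(2))
# fit arcs: bright stage vs chamfer, sub-arcs only
g=cv2.GaussianBlur(im,(3,3),0).astype(np.float32)
th=np.radians(np.r_[np.arange(-45,46,3),np.arange(135,226,3)])
def sc(x,y,R1):
    o=[]
    for q in(R1-1,R1+1):
        L=np.c_[x+q*np.cos(th),y+q*np.sin(th),np.full(len(th),55-t[2])*-1]; W=L@r.T+t
        o.append(cv2.remap(g,*[m.astype(np.float32)[None] for m in w2p(c,W).T],cv2.INTER_LINEAR)[0])
    d=(o[1]-o[0]).sum(1); return np.clip(d,-20,60).mean()
res=sorted([(sc(x,y,32.5),x,y) for x in np.arange(-12,12,.5) for y in np.arange(-100,-75,.5)])[::-1][:6]
print(np.round(res,1))
"
```

```text
corL [  82.3 -181.3   92.7]
corR [81.1 -0.6 92.7]
recL [   6.  -156.1   92.7]
recR [ -9.6 -28.2  92.7]
edgeT_L [  14.4 -140.3   92.7]
edgeT_R [ 13.7 -37.3  92.7]
edgeB_L [ -21.7 -145.3   92.7]
edgeB_R [-21.4 -36.   92.7]
arcT [ 28.9 -91.7  92.7]
arcB [-36.  -92.7  92.7]
disc [1.2  0.35 0.  ]
[[ 60.   -3.  -92. ]
 [ 60.   -3.  -92.5]
 [ 60.   -3.  -93. ]
 [ 60.   -3.5 -91.5]
 [ 60.   -3.5 -92. ]
 [ 60.   -2.5 -93. ]]
```

Call:
step_arm([
  {"slide": [-2, -35, 0], "dr": [0, 0, 0], "jaw": 50},
  {"slide": [-4, -70, 0], "dr": [0, 0, 0], "jaw": 50},
  {"slide": [-4.6, -92.4, 15], "dr": [0, 0, 0], "jaw": 50},
  {"slide": [-4.6, -92.4, 45], "dr": [0, 0, 0], "jaw": 50},
  {"slide": [-4.6, -92.4, 70], "dr": [0, 0, 0], "jaw": 50},
  {"slide": [-4.6, -92.4, 83], "dr": [0, 0, 0], "jaw": 50},
  {"slide": [-4.6, -92.4, 83], "dr": [0, 0, 0], "jaw": 50},
  {"slide": [-4.6, -92.4, 83], "dr": [0, 0, 0], "jaw": 50},
])

```text
clock: 8.4
position: [522.4, -87.0, 65.8]
ee_rot: [-0.447, 0.894, -0.0, 0.001]
contact_force: [-0.2, -0.2, -0.1]
gripper_width: 52.9
grasp_force: 63.0
```

```bash
cat > chk.py <<'E'
from h import *
import sys
im,c,st,o=shot(sys.argv[1]); t=st['position']; r=R.from_quat(st['ee_rot']).as_matrix(); top=float(sys.argv[2])
print(t,st['contact_force'])
p,s=ring(im,c,t[:2],t[2]+top,28); print('disc',(r.T@np.r_[p-t[:2],0]).round(2))
g=cv2.GaussianBlur(im,(3,3),0).astype(np.float32)
th=np.radians(np.arange(-50,51,3))
def sc(x,y):
    o=[cv2.remap(g,*[m.astype(np.float32)[None] for m in w2p(c,np.c_[x+q*np.cos(th),y+q*np.sin(th),np.full(len(th),t[2]-55)]@r.T+t).T],cv2.INTER_LINEAR)[0] for q in(31.7,33.3)]
    return np.clip((o[1]-o[0]).sum(1),-20,60).mean()
print('well',np.round(sorted([(sc(x,y),x,y) for x in np.arange(-6,6,.5) for y in np.arange(-6,6,.5)])[::-1][:4],1))
cv2.imwrite(f'pics/{sys.argv[1]}c.png',cv2.resize(im[150:350,190:450],None,fx=3,fy=3,interpolation=2))
E
python3 chk.py w6 9
```

```text
[522.38724477 -87.02870168  65.77122405] [-0.18932841 -0.15048601 -0.05086377]
disc [ 0.85  0.3  -0.  ]
well [[56.9  2.5  0.5]
 [56.5  2.5  0. ]
 [54.7  2.5  1. ]
 [53.6  2.   0. ]]
```

View pics/w6c.png

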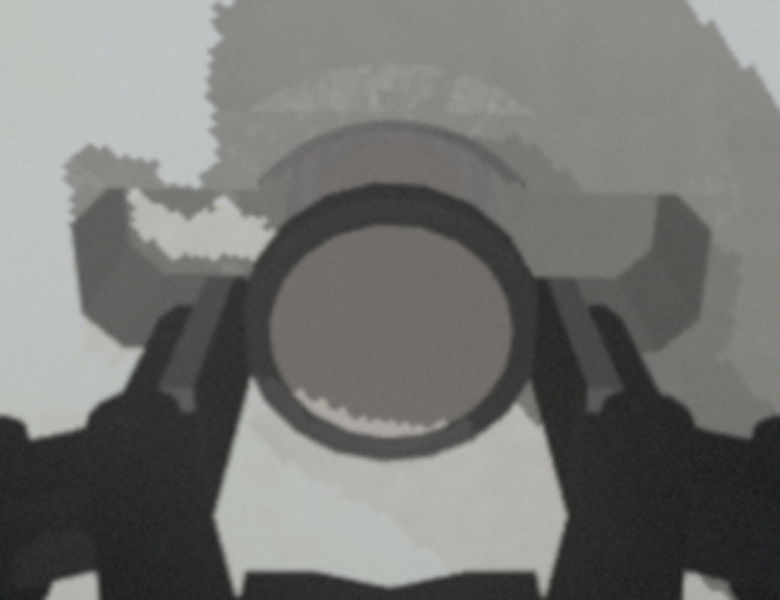

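The crop shows the disc centred between the recess ends (x 72 and 711), with the front chamfer arc's apex at (388,121). The well lies about 1.2 mm further along tool x, so I'll correct that and start into the bore, watching the force.

Call:
step_arm([
  {"slide": [1.2, 0.2, 0], "dr": [0, 0, 0], "jaw": 50},
  {"slide": [1.2, 0.2, 2], "dr": [0, 0, 0], "jaw": 50},
  {"slide": [1.2, 0.2, 6], "dr": [0, 0, 0], "jaw": 50},
  {"slide": [1.2, 0.2, 10], "dr": [0, 0, 0], "jaw": 50},
  {"slide": [1.2, 0.2, 13], "dr": [0, 0, 0], "jaw": 50},
  {"slide": [1.2, 0.2, 16], "dr": [0, 0, 0], "jaw": 50},
  {"slide": [1.2, 0.2, 18], "dr": [0, 0, 0], "jaw": 50},
  {"slide": [1.2, 0.2, 18], "dr": [0, 0, 0], "jaw": 50},
])

```text
clock: 9.45
position: [520.5, -88.0, 46.6]
ee_rot: [-0.447, 0.895, 0.0, -0.0]
contact_force: [0.4, 0.2, -0.3]
gripper_width: 52.8
grasp_force: 63.0
```

```bash
python3 chk.py w7 9; python3 -c "
from h import *; print(arm.read_state())"
```

```text
[520.54822778 -87.97657155  46.60061992] [ 0.43822793  0.18472608 -0.26565964]
disc [1.05 0.15 0.  ]
well [[56.4  0.5 -0.5]
 [55.   0.5 -1. ]
 [55.   1.  -0.5]
 [53.9  0.5  0. ]]
{'clock': 9.5, 'joints': array([ 1.40144313e-01,  4.35764784e-01, -4.56193355e-01,  2.23944796e-05,
       -6.79109113e-01, -7.84134372e-01]), 'joint_vel': array([ 0.00052318, -0.00388198, -0.00129244,  0.00050957, -0.00233756,
        0.00032683]), 'joint_efforts': array([ 1.43836727e-01, -3.59213269e+01,  1.29834464e+01,  2.86365218e+00,
        3.91427474e-02, -2.14462911e-03]), 'position': array([520.60109636, -87.94572852,  46.7228415 ]), 'ee_rot': array([-4.47002708e-01,  8.94532594e-01,  3.63633737e-05, -1.30680522e-04]), 'contact_force': array([-0.17344271, -0.38714363, -1.54247984]), 'wrist_torque': array([-0.12421987,  0.01456735, -0.02703445]), 'grasp_force': 63.02010655403137, 'gripper_width': 52.63135598680498}
```

No contact force with the underside about 8 mm below the stage, and the disc and well agree to within 0.5 mm. I'll lower it on home.

Call:
step_arm([
  {"slide": [-0.2, -0.3, 4], "dr": [0, 0, 0], "jaw": 50},
  {"slide": [-0.2, -0.3, 8], "dr": [0, 0, 0], "jaw": 50},
  {"slide": [-0.2, -0.3, 12], "dr": [0, 0, 0], "jaw": 50},
  {"slide": [-0.2, -0.3, 16], "dr": [0, 0, 0], "jaw": 50},
  {"slide": [-0.2, -0.3, 19], "dr": [0, 0, 0], "jaw": 50},
  {"slide": [-0.2, -0.3, 21], "dr": [0, 0, 0], "jaw": 50},
  {"slide": [-0.2, -0.3, 22], "dr": [0, 0, 0], "jaw": 50},
  {"slide": [-0.2, -0.3, 22.5], "dr": [0, 0, 0], "jaw": 50},
])

```text
clock: 10.5
position: [521.0, -88.0, 24.3]
ee_rot: [-0.447, 0.895, -0.0, -0.0]
contact_force: [0.8, -1.7, 0.9]
gripper_width: 52.6
grasp_force: 63.1
```

Call:
step_arm([
  {"slide": [0, 0, 0.5], "dr": [0, 0, 0], "jaw": 50},
  {"slide": [0, 0, 0.5], "dr": [0, 0, 0], "jaw": 50},
  {"slide": [0, 0, 1], "dr": [0, 0, 0], "jaw": 50},
  {"slide": [0, 0, 1], "dr": [0, 0, 0], "jaw": 50},
  {"slide": [0, 0, 1.2], "dr": [0, 0, 0], "jaw": 50},
  {"slide": [0, 0, 1.2], "dr": [0, 0, 0], "jaw": 50},
  {"slide": [0, 0, 1.2], "dr": [0, 0, 0], "jaw": 50},
  {"slide": [0, 0, 1.2], "dr": [0, 0, 0], "jaw": 50},
])

```text
clock: 11.5
position: [521.0, -88.0, 24.0]
ee_rot: [-0.447, 0.894, -0.0, 0.0]
contact_force: [-2.5, 0.0, 7.5]
gripper_width: 52.6
grasp_force: 64.0
```

At the bottom with 7.5 N, underside about 25 mm above the bench. I'll open, rise straight out and go on to the ring.

Call:
step_arm([
  {"slide": [0, 0, 0.5], "dr": [0, 0, 0], "jaw": 68},
  {"slide": [0, 0, 0], "dr": [0, 0, 0], "jaw": 72},
  {"slide": [0, 0, 0], "dr": [0, 0, 0], "jaw": 72},
  {"slide": [0, 0, -10], "dr": [0, 0, 0], "jaw": 72},
  {"slide": [0, 0, -40], "dr": [0, 0, 0], "jaw": 72},
  {"slide": [0, 0, -80], "dr": [0, 0, 0], "jaw": 85},
  {"slide": [5, 0, -100], "dr": [0, 0, 0], "jaw": 85},
  {"slide": [60, -4, -100], "dr": [0, 0, 0], "jaw": 85},
])

```text
clock: 12.5
position: [491.3, -137.6, 126.1]
ee_rot: [-0.449, 0.893, -0.002, 0.003]
contact_force: [-0.2, -1.0, -0.4]
gripper_width: 85.2
grasp_force: 0.0
```

Call:
step_arm([
  {"slide": [60, -4, 0], "dr": [0, 0, 0], "jaw": 85},
  {"slide": [120, -8, 0], "dr": [0, 0, 0], "jaw": 85},
  {"slide": [165, -12, 10], "dr": [0, 0, 0], "jaw": 85},
  {"slide": [184, -14, 20], "dr": [0, 0, 0], "jaw": 85},
  {"slide": [184, -14, 20], "dr": [0, 0, 0], "jaw": 85},
  {"slide": [184, -14, 20], "dr": [0, 0, 0], "jaw": 85},
  {"slide": [184, -14, 20], "dr": [0, 0, 0], "jaw": 85},
  {"slide": [184, -14, 20], "dr": [0, 0, 0], "jaw": 85},
])

```text
clock: 13.5
position: [389.5, -293.4, 103.4]
ee_rot: [-0.448, 0.894, -0.0, 0.0]
contact_force: [0.1, -0.2, -0.3]
gripper_width: 85.1
grasp_force: 0.0
```

```bash
python3 -c "
from h import *
im,c,st,o=shot('w8',[((388,-295),14,28)]); print(st['position'],delta([*o[0],-1],np.radians(-126.9)))
a,s=ring(im,c,o[0],14,21);print('inner',a,s)
t=cv2.imread('pics/top0.png')"
```

```text
circle [ 389.   -294.75] score 182.0
[ 389.53076004 -293.3705638   103.44818   ] (array([  1.3,  -0.4, 104.4]), array([-0.  ,  0.  ,  0.01]))
inner [ 389.  -295.5] 214.80682
```

The ring centre agrees from its outer and inner circles. I'll grasp it.

Call:
step_arm([
  {"slide": [1.7, -0.6, 35], "dr": [0, 0, 0], "jaw": 85},
  {"slide": [1.7, -0.6, 70], "dr": [0, 0, 0], "jaw": 85},
  {"slide": [1.7, -0.6, 95], "dr": [0, 0, 0], "jaw": 85},
  {"slide": [1.7, -0.6, 101.5], "dr": [0, 0, 0], "jaw": 80},
  {"slide": [1.7, -0.6, 101.5], "dr": [0, 0, 0], "jaw": 66},
  {"slide": [1.7, -0.6, 101.5], "dr": [0, 0, 0], "jaw": 50},
  {"slide": [1.7, -0.6, 101.5], "dr": [0, 0, 0], "jaw": 50},
  {"slide": [1.7, -0.6, 101.5], "dr": [0, 0, 0], "jaw": 50},
])

```text
clock: 14.55
position: [389.3, -295.9, 3.2]
ee_rot: [-0.447, 0.894, -0.001, 0.001]
contact_force: [0.2, 0.7, 6.3]
gripper_width: 53.3
grasp_force: 62.7
```

```bash
cat > held.py <<'E'
from h import *
import sys
n,h,rr=sys.argv[1],float(sys.argv[2]),[float(x) for x in sys.argv[3:]]
im,c,st,o=shot(n); t=st['position']; r=R.from_quat(st['ee_rot']).as_matrix(); print(t,st['gripper_width'],st['contact_force'])
for q in rr: p,s=ring(im,c,t[:2],t[2]+h,q); print('held',q,(r.T@np.r_[p-t[:2],0]).round(2),s)
E
python3 held.py w9 12.3 28 21
```

```text
[ 389.30549317 -295.87468944    3.22914061] 53.26612210096052 [0.24362017 0.66617203 6.32378647]
held 28.0 [ 0.3  0.4 -0. ] 204.906
held 21.0 [ 0.65  0.45 -0.  ] 206.59677
```

Call:
step_arm([
  {"slide": [0, 0, -8], "dr": [0, 0, 0], "jaw": 50},
  {"slide": [0, 0, -45], "dr": [0, 0, 0], "jaw": 50},
  {"slide": [0, 0, -95], "dr": [0, 0, 0], "jaw": 50},
  {"slide": [-35, 3, -122], "dr": [0, 0, 0], "jaw": 50},
  {"slide": [-85, 7, -122], "dr": [0, 0, 0], "jaw": 50},
  {"slide": [-135, 11, -122], "dr": [0, 0, 0], "jaw": 50},
  {"slide": [-185, 15, -122], "dr": [0, 0, 0], "jaw": 50},
  {"slide": [-230, 18, -122], "dr": [0, 0, 0], "jaw": 50},
])

```text
clock: 15.6
position: [512.9, -99.3, 124.5]
ee_rot: [-0.447, 0.894, -0.0, 0.001]
contact_force: [0.8, 0.5, -0.8]
gripper_width: 53.1
grasp_force: 63.1
```

Call:
step_arm([
  {"slide": [-15, 1.2, 10], "dr": [0, 0, 0], "jaw": 50},
  {"slide": [-15, 1.2, 30], "dr": [0, 0, 0], "jaw": 50},
  {"slide": [-15, 1.2, 50], "dr": [0, 0, 0], "jaw": 50},
  {"slide": [-15, 1.2, 58], "dr": [0, 0, 0], "jaw": 50},
  {"slide": [-15, 1.2, 58], "dr": [0, 0, 0], "jaw": 50},
  {"slide": [-15, 1.2, 58], "dr": [0, 0, 0], "jaw": 50},
  {"slide": [-15, 1.2, 58], "dr": [0, 0, 0], "jaw": 50},
  {"slide": [-15, 1.2, 58], "dr": [0, 0, 0], "jaw": 50},
])

```text
clock: 16.6
position: [520.4, -88.1, 66.1]
ee_rot: [-0.447, 0.895, -0.0, 0.0]
contact_force: [-0.8, -1.2, -0.7]
gripper_width: 52.7
grasp_force: 63.1
```

```bash
python3 chk.py w10 11; python3 -c "
from h import *; print(delta([520.9,-88.5,50],np.radians(-126.9)))"
```

```text
[520.38591339 -88.14147954  66.11330857] [-0.78655794 -1.19481898 -0.6697415 ]
disc [ 7.55  2.15 -0.01]
well [[58.8 -1.  -2. ]
 [58.5 -1.  -2.5]
 [58.4 -0.5 -2. ]
 [58.2 -1.5 -2.5]]
(array([-0. , -0.7, 16. ]), array([-0.,  0.,  0.]))
```

View pics/w10c.png

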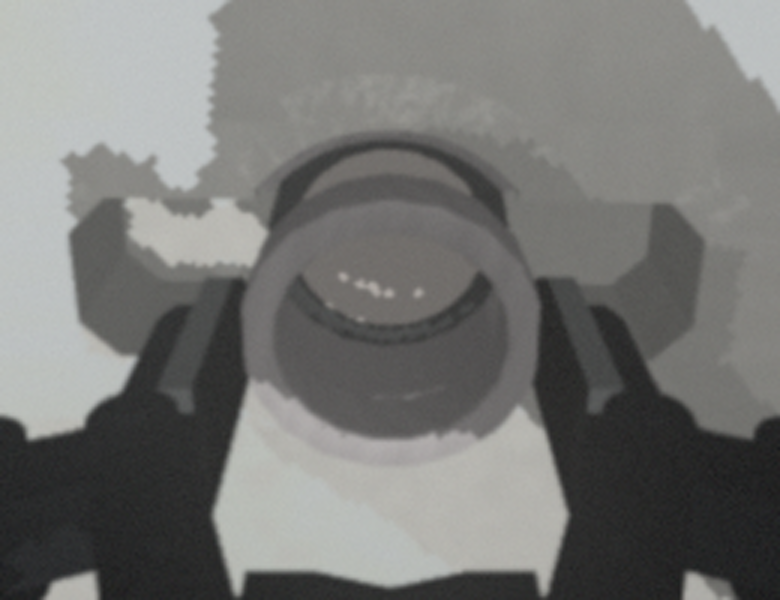

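The picture shows the diffuser lying flat at the bottom of the well and the ring held level above it. The recess midline is (386,–) against the ring's 391, so it needs about −0.8 mm in y. I'll descend with that correction.

Call:
step_arm([
  {"slide": [-0.5, -0.8, 0], "dr": [0, 0, 0], "jaw": 50},
  {"slide": [-0.5, -0.8, 3], "dr": [0, 0, 0], "jaw": 50},
  {"slide": [-0.5, -0.8, 6], "dr": [0, 0, 0], "jaw": 50},
  {"slide": [-0.5, -0.8, 9], "dr": [0, 0, 0], "jaw": 50},
  {"slide": [-0.5, -0.8, 12], "dr": [0, 0, 0], "jaw": 50},
  {"slide": [-0.5, -0.8, 15], "dr": [0, 0, 0], "jaw": 50},
  {"slide": [-0.5, -0.8, 18], "dr": [0, 0, 0], "jaw": 50},
  {"slide": [-0.5, -0.8, 18], "dr": [0, 0, 0], "jaw": 50},
])

```text
clock: 17.65
position: [520.9, -88.2, 47.3]
ee_rot: [-0.447, 0.895, 0.0, -0.0]
contact_force: [0.2, 0.0, -1.4]
gripper_width: 53.0
grasp_force: 63.1
```

Call:
step_arm([
  {"slide": [0, 0, 3], "dr": [0, 0, 0], "jaw": 50},
  {"slide": [0, 0, 6], "dr": [0, 0, 0], "jaw": 50},
  {"slide": [0, 0, 8.5], "dr": [0, 0, 0], "jaw": 50},
  {"slide": [0, 0, 10], "dr": [0, 0, 0], "jaw": 50},
  {"slide": [0, 0, 11], "dr": [0, 0, 0], "jaw": 50},
  {"slide": [0, 0, 11.5], "dr": [0, 0, 0], "jaw": 50},
  {"slide": [0, 0, 12], "dr": [0, 0, 0], "jaw": 50},
  {"slide": [0, 0, 12], "dr": [0, 0, 0], "jaw": 50},
])

```text
clock: 18.65
position: [521.1, -88.2, 36.3]
ee_rot: [-0.447, 0.894, -0.0, 0.0]
contact_force: [-2.5, 1.1, 4.8]
gripper_width: 53.0
grasp_force: 63.7
```

Seated at 36.3 mm with 4.8 N, as expected (33 + 3.2). I'll release and go to the clear glass.

Call:
step_arm([
  {"slide": [0, 0, 0.3], "dr": [0, 0, 0], "jaw": 68},
  {"slide": [0, 0, 0], "dr": [0, 0, 0], "jaw": 72},
  {"slide": [0, 0, 0], "dr": [0, 0, 0], "jaw": 72},
  {"slide": [0, 0, -10], "dr": [0, 0, 0], "jaw": 72},
  {"slide": [0, 0, -50], "dr": [0, 0, 0], "jaw": 75},
  {"slide": [0, 5, -95], "dr": [0, 0, 0], "jaw": 85},
  {"slide": [-10, 50, -104], "dr": [0, 0, 0], "jaw": 85},
  {"slide": [-28, 105, -104], "dr": [0, 0, 0], "jaw": 85},
])

```text
clock: 19.65
position: [454.4, -2.1, 141.4]
ee_rot: [-0.446, 0.895, -0.0, 0.002]
contact_force: [0.7, -0.0, 0.2]
gripper_width: 84.8
grasp_force: 0.0
```

Call:
step_arm([
  {"slide": [-25, 50, 0], "dr": [0, 0, 0], "jaw": 85},
  {"slide": [-65, 90, 0], "dr": [0, 0, 0], "jaw": 85},
  {"slide": [-110, 125, 0], "dr": [0, 0, 0], "jaw": 85},
  {"slide": [-155, 160, 0], "dr": [0, 0, 0], "jaw": 85},
  {"slide": [-200, 195, 10], "dr": [0, 0, 0], "jaw": 85},
  {"slide": [-235, 225, 30], "dr": [0, 0, 0], "jaw": 85},
  {"slide": [-242, 233, 30], "dr": [0, 0, 0], "jaw": 85},
  {"slide": [-242, 233, 30], "dr": [0, 0, 0], "jaw": 85},
])

```text
clock: 20.65
position: [412.7, 330.8, 110.0]
ee_rot: [-0.447, 0.894, -0.0, 0.0]
contact_force: [-0.2, -0.8, 0.6]
gripper_width: 85.0
grasp_force: 0.0
```

```bash
python3 -c "
from h import *
im,c,st,o=shot('w11',[((413,331),8,28)]); print(st['position'],delta([*o[0],-1],np.radians(-126.9)))
for z,q in((8,25.5),(0,28)):
  a,s=ring(im,c,o[0],z,q);print(z,q,a,s)
print(im[tuple(w2p(c,[[*o[0],8]])[0].astype(int)[::-1])])"
```

```text
circle [416.5 335. ] score 92.0
[412.70621546 330.80094454 109.98245635] (array([ -6.1,   0. , 111.2]), array([-0.,  0., -0.]))
8 25.5 [416.   331.25] 172.67908
0 28 [417.5 336. ] 109.30348
[170 170 168]
```

```bash
cat > seg.py <<'E'
from h import *
im=cv2.imread('pics/w11.png'); c=cam('wrist'); st=arm.read_state(); im=optics.get_image('wrist')
u,v=w2p(c,[[415,333,8]])[0].astype(int); print(u,v)
w=im[v-75:v+75,u-75:u+75]
for k in(0,2):
    print('ch',k,'row',w[75,::5,k].tolist()); print('col',w[::5,75,k].tolist())
sat=(im[...,0].astype(int)-im[...,2])
print('B-R row',sat[v,u-75:u+75:5].tolist())
e=cv2.Canny(cv2.GaussianBlur(im,(3,3),0),25,60)[v-75:v+75,u-75:u+75]
ys,xs=np.nonzero(e); P=p2w(c,np.c_[xs+u-75,ys+v-75],8)[:,:2]
# Hough vote in world plane
for rad in(28,25.5):
    X,Y=np.meshgrid(np.arange(405,426,.5),np.arange(322,346,.5)); 
    D=np.hypot(P[:,0,None,None]-X,P[:,1,None,None]-Y); V=(abs(D-rad)<.8).sum(0)
    for i in np.argsort(V.ravel())[::-1][:4]: print(rad,X.ravel()[i],Y.ravel()[i],V.ravel()[i])
E
python3 seg.py
```

```text
319 200
ch 0 row [146, 137, 137, 138, 135, 136, 142, 136, 133, 144, 172, 169, 170, 171, 171, 170, 171, 168, 169, 168, 162, 137, 135, 134, 130, 133, 133, 133, 134, 133]
col [103, 101, 102, 98, 105, 101, 101, 102, 98, 85, 159, 168, 172, 169, 169, 170, 170, 168, 170, 170, 153, 135, 136, 141, 137, 140, 146, 147, 147, 145]
ch 2 row [143, 136, 136, 135, 135, 135, 141, 134, 131, 139, 169, 166, 168, 167, 168, 166, 169, 166, 166, 166, 158, 135, 134, 132, 129, 132, 132, 131, 133, 133]
col [103, 99, 102, 97, 104, 100, 100, 101, 97, 84, 155, 166, 168, 165, 166, 166, 166, 164, 167, 167, 150, 134, 135, 139, 135, 140, 145, 145, 147, 144]
B-R row [3, 1, 1, 3, 0, 1, 1, 2, 2, 5, 3, 3, 2, 4, 3, 4, 2, 2, 3, 2, 4, 2, 1, 2, 1, 1, 1, 2, 1, 0]
28 417.5 335.0 84
28 417.0 335.0 81
28 416.5 335.0 79
28 417.5 334.5 76
25.5 416.0 331.5 118
25.5 415.5 332.0 112
25.5 416.0 331.0 112
25.5 415.5 331.5 111
```

Call:
step_arm([
  {"slide": [-2.5, -2.2, 20], "dr": [0, 0, 0], "jaw": 85},
  {"slide": [-2.5, -2.2, 45], "dr": [0, 0, 0], "jaw": 85},
  {"slide": [-2.5, -2.2, 60], "dr": [0, 0, 0], "jaw": 85},
  {"slide": [-2.5, -2.2, 60], "dr": [0, 0, 0], "jaw": 85},
  {"slide": [-2.5, -2.2, 60], "dr": [0, 0, 0], "jaw": 85},
  {"slide": [-2.5, -2.2, 60], "dr": [0, 0, 0], "jaw": 85},
  {"slide": [-2.5, -2.2, 60], "dr": [0, 0, 0], "jaw": 85},
  {"slide": [-2.5, -2.2, 60], "dr": [0, 0, 0], "jaw": 85},
])

```text
clock: 21.75
position: [416.2, 331.5, 49.9]
ee_rot: [-0.447, 0.894, 0.0, 0.0]
contact_force: [1.0, 0.6, -0.0]
gripper_width: 85.0
grasp_force: 0.0
```

```bash
python3 seg.py | grep '^2'; python3 -c "
from h import *
s=arm.read_state();print(s['position'],delta([416,331.5,-1],np.radians(-126.9)))"
```

```text
28 412.5 331.0 107
28 412.0 331.0 104
28 415.0 331.0 103
28 414.5 331.0 101
25.5 415.5 332.0 175
25.5 415.5 331.5 173
25.5 416.0 331.5 163
25.5 416.0 332.0 161
[416.15736782 331.42036795  49.80877766] (array([ 0.1,  0.2, 50.8]), array([0., 0., 0.]))
```

The glass is confirmed at (415.7, 331.7), directly below. I'll grasp it.

Call:
step_arm([
  {"slide": [0, 0, 20], "dr": [0, 0, 0], "jaw": 85},
  {"slide": [0, 0, 40], "dr": [0, 0, 0], "jaw": 85},
  {"slide": [0, 0, 50], "dr": [0, 0, 0], "jaw": 80},
  {"slide": [0, 0, 51], "dr": [0, 0, 0], "jaw": 66},
  {"slide": [0, 0, 51], "dr": [0, 0, 0], "jaw": 60},
  {"slide": [0, 0, 51], "dr": [0, 0, 0], "jaw": 50},
  {"slide": [0, 0, 51], "dr": [0, 0, 0], "jaw": 50},
  {"slide": [0, 0, 51], "dr": [0, 0, 0], "jaw": 50},
])

```text
clock: 22.8
position: [416.5, 331.8, 0.0]
ee_rot: [-0.447, 0.894, 0.0, 0.001]
contact_force: [-1.6, -1.0, 5.8]
gripper_width: 52.7
grasp_force: 61.8
```

```bash
python3 held.py w12 8.3 28 25.5; python3 seg.py | grep '^2'
```

```text
[4.16490937e+02 3.31791752e+02 4.23330228e-02] 52.72126250448805 [-1.58349083 -1.00099597  5.78810029]
held 28.0 [-3.55  1.1   0.01] 246.49294
held 25.5 [ 0.5   0.25 -0.  ] 390.93243
28 415.0 330.5 217
28 414.5 330.5 215
28 415.0 331.0 203
28 414.5 331.0 203
25.5 416.0 332.0 263
25.5 416.5 332.0 262
25.5 416.5 332.5 262
25.5 416.0 332.5 252
```

Call:
step_arm([
  {"slide": [0, 0, -8], "dr": [0, 0, 0], "jaw": 50},
  {"slide": [0, 0, -40], "dr": [0, 0, 0], "jaw": 50},
  {"slide": [0, 0, -85], "dr": [0, 0, 0], "jaw": 50},
  {"slide": [10, -8, -125], "dr": [0, 0, 0], "jaw": 50},
  {"slide": [45, -35, -140], "dr": [0, 0, 0], "jaw": 50},
  {"slide": [85, -66, -140], "dr": [0, 0, 0], "jaw": 50},
  {"slide": [125, -97, -140], "dr": [0, 0, 0], "jaw": 50},
  {"slide": [165, -128, -140], "dr": [0, 0, 0], "jaw": 50},
])

```text
clock: 23.9
position: [419.2, 121.1, 139.3]
ee_rot: [-0.447, 0.894, 0.0, 0.001]
contact_force: [0.2, 0.1, -0.4]
gripper_width: 52.2
grasp_force: 62.8
```

Call:
step_arm([
  {"slide": [43, -35, 0], "dr": [0, 0, 0], "jaw": 50},
  {"slide": [63, -80, 0], "dr": [0, 0, 0], "jaw": 50},
  {"slide": [80, -125, 0], "dr": [0, 0, 0], "jaw": 50},
  {"slide": [96, -170, 0], "dr": [0, 0, 0], "jaw": 50},
  {"slide": [108, -200, 10], "dr": [0, 0, 0], "jaw": 50},
  {"slide": [108, -207.6, 40], "dr": [0, 0, 0], "jaw": 50},
  {"slide": [108, -207.6, 70], "dr": [0, 0, 0], "jaw": 50},
  {"slide": [108, -207.6, 76], "dr": [0, 0, 0], "jaw": 50},
])

```text
clock: 24.9
position: [519.2, -88.9, 61.2]
ee_rot: [-0.447, 0.895, 0.001, -0.002]
contact_force: [0.1, -0.1, 0.6]
gripper_width: 52.4
grasp_force: 62.9
```

```bash
python3 held.py w13 8 28 25.5; python3 chk.py w13 8; python3 -c "
from h import *; print(delta([521,-88.1,50],np.radians(-126.9)))"
```

```text
[519.16936211 -88.85332102  61.17638501] 52.395169580087696 [ 0.07240976 -0.08204684  0.64525288]
held 28.0 [-2.25 -1.75 -0.01] 242.50395
held 25.5 [-0.55  0.1  -0.  ] 343.95703
[519.7682304  -88.66238936  61.61479258] [-0.15642678 -0.8122913  -0.59571567]
disc [-1.75 -1.5  -0.01]
well [[54.2 -0.5 -1. ]
 [54.  -0.5 -0.5]
 [51.6  0.  -0.5]
 [51.5 -0.5 -1.5]]
(array([-0.6, -0.1, 12.8]), array([ 0., -0.,  0.]))
```

Call:
step_arm([
  {"slide": [0, 0, 0], "dr": [0, 0, 0], "jaw": 50},
  {"slide": [0, 0, 0], "dr": [0, 0, 0], "jaw": 50},
  {"slide": [0, 0, 1], "dr": [0, 0, 0], "jaw": 50},
  {"slide": [0, 0, 3], "dr": [0, 0, 0], "jaw": 50},
  {"slide": [0, 0, 3], "dr": [0, 0, 0], "jaw": 50},
  {"slide": [0, 0, 3], "dr": [0, 0, 0], "jaw": 50},
  {"slide": [0, 0, 3], "dr": [0, 0, 0], "jaw": 50},
  {"slide": [0, 0, 3], "dr": [0, 0, 0], "jaw": 50},
])

```text
clock: 26.0
position: [520.6, -88.5, 59.6]
ee_rot: [-0.447, 0.895, -0.0, -0.0]
contact_force: [0.3, 0.1, -0.4]
gripper_width: 52.5
grasp_force: 62.9
```

```bash
python3 held.py w14 8 25.5; python3 chk.py w14 8; python3 -c "
from h import *; print(delta([521,-88.1,50],np.radians(-126.9)))"
```

```text
[520.62215751 -88.51137617  59.60852836] 52.54172274427619 [ 0.25406905  0.13161579 -0.40504902]
held 25.5 [-0.55  0.1  -0.  ] 339.71127
[520.60392967 -88.52332138  59.60837115] [-0.27843535  0.09060847 -0.16819214]
disc [-1.75 -1.5  -0.  ]
well [[54.1  0.   0. ]
 [54.1  0.  -0.5]
 [53.8  0.5  0. ]
 [53.7  0.5 -0.5]]
(array([-0.6, -0.1,  9.6]), array([ 0., -0.,  0.]))
```

View pics/w14c.png

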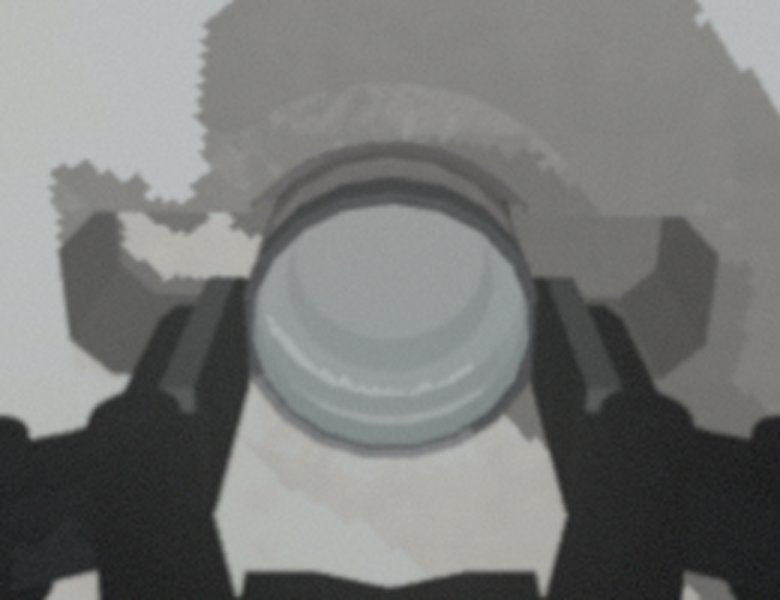

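The picture shows the clear glass held level over the well, with the ring and diffuser visible through it. The recess runs 60–718 (mid 389) against the glass mid of 390. A small x correction, then I lower it.

Call:
step_arm([
  {"slide": [0.6, -0.3, 0], "dr": [0, 0, 0], "jaw": 50},
  {"slide": [0.6, -0.3, 2], "dr": [0, 0, 0], "jaw": 50},
  {"slide": [0.6, -0.3, 4], "dr": [0, 0, 0], "jaw": 50},
  {"slide": [0.6, -0.3, 6], "dr": [0, 0, 0], "jaw": 50},
  {"slide": [0.6, -0.3, 8], "dr": [0, 0, 0], "jaw": 50},
  {"slide": [0.6, -0.3, 9.5], "dr": [0, 0, 0], "jaw": 50},
  {"slide": [0.6, -0.3, 10.5], "dr": [0, 0, 0], "jaw": 50},
  {"slide": [0.6, -0.3, 10.5], "dr": [0, 0, 0], "jaw": 50},
])

```text
clock: 27.1
position: [520.4, -89.2, 49.0]
ee_rot: [-0.447, 0.895, 0.0, -0.0]
contact_force: [0.4, 0.1, -0.7]
gripper_width: 52.6
grasp_force: 62.9
```

Call:
step_arm([
  {"slide": [0, 0, 0.5], "dr": [0, 0, 0], "jaw": 50},
  {"slide": [0, 0, 1], "dr": [0, 0, 0], "jaw": 50},
  {"slide": [0, 0, 1.5], "dr": [0, 0, 0], "jaw": 50},
  {"slide": [0, 0, 2], "dr": [0, 0, 0], "jaw": 50},
  {"slide": [0, 0, 2.5], "dr": [0, 0, 0], "jaw": 50},
  {"slide": [0, 0, 2.8], "dr": [0, 0, 0], "jaw": 50},
  {"slide": [0, 0, 2.8], "dr": [0, 0, 0], "jaw": 50},
  {"slide": [0, 0, 2.8], "dr": [0, 0, 0], "jaw": 50},
])

```text
clock: 28.1
position: [520.5, -89.2, 47.0]
ee_rot: [-0.447, 0.894, -0.0, 0.0]
contact_force: [-1.9, 1.1, 5.3]
gripper_width: 52.5
grasp_force: 63.5
```

Fully home: underside 47.0 mm, 5.3 N. I'll release and rise to check.

Call:
step_arm([
  {"slide": [0, 0, 0.2], "dr": [0, 0, 0], "jaw": 68},
  {"slide": [0, 0, 0], "dr": [0, 0, 0], "jaw": 72},
  {"slide": [0, 0, 0], "dr": [0, 0, 0], "jaw": 72},
  {"slide": [0, 0, 0], "dr": [0, 0, 0], "jaw": 72},
  {"slide": [0, 0, -10], "dr": [0, 0, 0], "jaw": 72},
  {"slide": [0, 0, -50], "dr": [0, 0, 0], "jaw": 75},
  {"slide": [0, 0, -100], "dr": [0, 0, 0], "jaw": 85},
  {"slide": [0, 0, -105], "dr": [0, 0, 0], "jaw": 85},
])

```text
clock: 29.1
position: [523.1, -89.1, 156.1]
ee_rot: [-0.447, 0.894, -0.002, 0.004]
contact_force: [0.3, 0.7, 0.3]
gripper_width: 85.0
grasp_force: 0.0
```

Call:
step_arm([
  {"slide": [0, 0, 0], "dr": [0, 0, 0], "jaw": 85},
  {"slide": [0, 0, 0], "dr": [0, 0, 0], "jaw": 85},
  {"slide": [0, 0, 0], "dr": [0, 0, 0], "jaw": 85},
  {"slide": [0, 0, 0], "dr": [0, 0, 0], "jaw": 85},
  {"slide": [0, 0, 0], "dr": [0, 0, 0], "jaw": 85},
  {"slide": [0, 0, 0], "dr": [0, 0, 0], "jaw": 85},
  {"slide": [0, 0, 0], "dr": [0, 0, 0], "jaw": 85},
  {"slide": [0, 0, 0], "dr": [0, 0, 0], "jaw": 85},
])

```text
clock: 30.1
position: [520.5, -89.2, 151.3]
ee_rot: [-0.447, 0.895, -0.0, 0.0]
contact_force: [0.1, 0.3, -0.2]
gripper_width: 85.3
grasp_force: 0.0
```

```bash
python3 -c "
from h import *
im,c,st,o=shot('w15'); print(st['position'])
for q in(25.5,28,32.5):
  for z in(50,55,60):
    a,s=ring(im,c,(520,-89),z,q,span=4);print(q,z,a,s.round(1))
# rim inner-edge radius and centre: free ellipse from edges near r=25.5
e=cv2.Canny(cv2.GaussianBlur(im,(3,3),0),20,50); ys,xs=np.nonzero(e); P=p2w(c,np.c_[xs,ys],55)[:,:2]
C=np.array([520.,-89.])
for _ in range(6):
  d=P-C; k=abs(np.hypot(*d.T)-25.5)<1.5; A=np.c_[2*P[k],np.ones(k.sum())]; s=np.linalg.lstsq(A,(P[k]**2).sum(1),rcond=None)[0]; C=s[:2]
print(k.sum(),C,np.sqrt(s[2]+C@C)); el=cv2.fitEllipse(P[k].astype(np.float32)); print('ellipse at z=55',el)
"
```

```text
[520.49134063 -89.15574915 151.33828153]
25.5 50 [520.75 -88.  ] 255.4
25.5 55 [520.5 -88.5] 219.0
25.5 60 [520.75 -91.  ] 233.5
28 50 [524.   -87.25] 193.6
28 55 [524.25 -87.5 ] 193.1
28 60 [523.25 -88.25] 208.5
32.5 50 [522.   -86.75] 155.3
32.5 55 [520.75 -88.25] 160.1
32.5 60 [519.75 -89.75] 143.5
186 [519.76437431 -89.63006452] 24.59738787670016
ellipse at z=55 ((519.75341796875, -89.63192749023438), (48.799461364746094, 49.6065673828125), 47.716556549072266)
```

The glass rim at (520.5, −88.5) and the mouth at (520.75, −88.25) are concentric when measured at stage height. The seating heights of all three parts matched, so I'm handing in.

```bash
python3 -c "
from bench import arm; print(arm.job_done())"
```

```text
the job is handed in; nothing more can be done
None
```

The diffuser, spacer ring and clear stage glass are in the well in that order, each lowered until it seated. The glass's height reading puts its top flush with the stage. I handed the job in at about 30 s with the arm clear and never went to the plate, jar or brush; no verdict came back.

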